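Lay the second course of wax bars in brick bond

ROBOT

A 6-joint arm with a two-finger parallel gripper is mounted at the origin on a cart in front of the work surface, level with it; the furniture and walls round the work are solid. World frame = base frame: x ahead of the robot, y to its left, z up, the work surface at z = 0. Lengths are in m, angles in rad, forces in N, time in s.
With the tool pointing down it reaches from about 0.4 to 0.925 m from the base axis. Payload 12.5 kg.
Tool frame: the origin (TCP) lies midway between the tips of the shut fingers; the grasp point (between the pads) lies 19 mm behind it; z points along the fingers, y is the line along which they close (so a half turn about z gives the same grasp; the last joint's range is limited). The gripper opens to 95 mm and grips with 3 to 60 N. Pads are 20 mm wide; open, the fingers measure 119 mm over their backs; the gripper's body (75 mm by 180 mm) begins 59 mm behind the grasp point.
Start: joints at [1.124, 0.491, 1.559, -0, 1.092, -0.106], TCP at [0.209, 0.589, 0.215] pointing down, gripper open.
Joint ranges: [-3.1, 3.1], [-0.84, 2.19], [0.05, 2.79], [-1.13, 4.28], [0.06, 2.93], [-2.69, 2.69]. Speed limits (rad/s): [2.22, 2.22, 2.79, 3.14, 3.14, 3.14].

INTERFACE

Orientations are given as a rotation vector (axis times angle).
In Python, from bench import ctrl gives the robot as it stands.
- The arm moves only by the tool move_arm, never from a script. Its argument "increments" is a list that holds one entry, the list of rows, each a list of 5 numbers: the shift along the tool's x, y, z in m, then the turn about the tool's z in rad, then the finger opening in m, from 0 to 0.0951. In form: [[[x, y, z, yaw, grip], ...]]. A call has 1 to 8 rows; each row is the pose to reach, as a shift and turn from the pose commanded when the call began, along the tool's axes at that moment; what a row does not reach only later rows make up. A row lasts 1/8 s, in which the tool goes at most 62.5 mm and 10.7 degrees, less where a joint would pass 70% of its speed; a pose out of reach is approached as far as the arm can. A call with a gripper value outside its range is refused whole. The fingers move at their own pace and stop on an object; "grip_force" is the grip in N (left out, the last holds). Time passes only in rows, so rows that repeat a pose let the fingers close. It gives the time, the measured TCP pose, the force, the opening and the grip force at its end, in the units of the state.
- ctrl.state(): the state, without advancing time (a new reading comes with each control period).
- ctrl.get_image(name): name is "side" or "top"; returns (picture, depth): 400x640x3 uint8, red, green, blue; 400x640 float32, m along the optical axis (not along the pixel's ray), 0 where there is no reading.
- ctrl.camera_params(name): a dict with "intrinsics" (3x3 intrinsics, pixels), "rvec" (rotation vector, rad) and "tvec" (3), from world to camera coordinates, as OpenCV has them. Camera axes: x right, y down, z forward; pixel columns grow to the right and rows downward; lengths in m; the calibration is good to about 2 mm. A picture is of the moment at which its call begins. camera_params takes no time and is no camera call.
- ctrl.sign_off(): hands the job in; it is judged then, once.
The state is a dict: "time_s": time; "q": joint angles; "joint_vel": joint speeds; "joint_torque": joint torques, N m; "position": TCP position; "orientation": TCP orientation; "force": force on the tool from outside, world axes, zero at the start; "torque": the same for the moment, N m; "width": opening from 0.0 (shut) to 1.0 (fully open); "grasp_force": force on a finger pad.
Only numpy, scipy, OpenCV 4.12 (cv2) and the standard library are available. Lean on these libraries where they do the work, as an engineer would, in place of code of your own. Each camera call takes 0.05 s, during which the arm holds its last target. There are 200 camera calls.

TASK

Stack the wax bars in the wooden tray like bricks, by pushing only: slide them, never lift them. First push the two bottom bars up tight against each other and the end stop; then push the short bar off the ledge on to them, into the corner of back fence and end stop; then push the long bar off the ledge after it, snug against the fence and the short bar, so that it bridges the joint of the two below. Leave the red spool, the dish of snaps and the steel die where they stand.

Things in the scene. Friction and masses are not known exactly. Their poses are not given: they have to be found in the camera images.
- tray: Wooden stacking tray (light wood, dark ledge) fixed to the worktop; origin at worktop height. x points to its back fence (roughly away from the robot), y to its end stop (roughly to the left). In its frame, mm: base board x -85..65, y -168..112, top z 8; back fence x 50..62, y -68..112, top z 54; end stop y 100..112, x -78..62, top z 54; solid front ledge x -78..2, y -68..112, top z 38.
- corner (a point): Inner corner of the tray where fence face and end stop face meet, on the channel floor (tray x 50, y 100, z 8 mm); axes as the tray's. The channel for the bottom course, 48 mm wide, runs from here towards tray -y between fence and ledge; 168 mm along, fence and ledge end and the base board is open.
- joint (a point): Where the joint of the closed bottom course belongs, at its top (tray x 28, y 10, z 36 mm); axes as the tray's. The course's top is 2 mm below the ledge, so bars slide off the ledge on to it. The long upper bar's underside ends centred here; the short bar's underside centre 67.5 mm towards tray +y from here.
- bar_a: pale amber wax bar with rounded edges: 44 mm along x, 90 mm along y, 28 mm high, about 0.11 kg; origin at the centre of its underside, z up; thin dark break line across the middle of its top. Starts nearly parallel to the tray. Lies in the tray's channel, the nearer of the two bottom bars to the end stop, with a gap of 5 to 20 mm to the stop.
- bar_b: pale amber wax bar with rounded edges: 44 mm along x, 90 mm along y, 28 mm high, about 0.11 kg; origin at the centre of its underside, z up; thin dark break line across the middle of its top. Starts nearly parallel to the tray. Second bottom bar, in the channel beyond bar_a (towards tray -y) with a gap of 10 to 40 mm to it; its free end sticks out of the channel on to the open base board.
- short_bar: half-length pale amber wax bar: 44 mm along its x, 45 mm along its y, 28 mm high, about 0.055 kg; origin at the centre of its underside, z up; no break line. Starts on the front ledge, near the end stop, nearly parallel to the tray.
- bar_c: pale amber wax bar with rounded edges: 44 mm along x, 90 mm along y, 28 mm high, about 0.11 kg; origin at the centre of its underside, z up; thin dark break line across the middle of its top. Starts nearly parallel to the tray. The long bar of the upper course; starts on the front ledge beside the short bar, further from the end stop.
- red_spool: bystander: spool of red thread standing on the worktop behind the back fence, 33 mm across, 55 mm high; origin at the centre of its underside
- dish: bystander: round pale enamel dish of snap fasteners, 68 mm across, 19 mm high, on the worktop beyond the end stop; origin at the centre of its underside
- die: bystander: small steel setting die, 22 mm across, 30 mm high, standing on the worktop in front of the ledge on the open-end side; origin at the centre of its underside
Mind the look-alikes: they are no part of the job. Leave any pink or purple look-alike of the short_bar alone.

How it is judged:
On the way, in this order (a step that is already met when the one before it is completed fails the run):
1. the bottom course is closed up against the end stop (x of bar_a in the frame of tray between 0.02 and 0.032 m and y of bar_a in the frame of tray between 0.051 and 0.059 m and x of bar_b in the frame of tray between 0.02 and 0.032 m and y of bar_b in the frame of tray between -0.041 and -0.029 m and z of bar_a in the frame of tray between 0.005 and 0.011 m and z of bar_b in the frame of tray between 0.005 and 0.011 m and angle between the x axis of each of bar_a, bar_b and the x axis of tray, either way round below 0.08 rad), for 0.2 s.
2. the short bar lies on the bottom course in the corner of fence and stop (all of step 1 and x of short_bar in the frame of tray between 0.024 and 0.032 m and y of short_bar in the frame of tray between 0.0725 and 0.0825 m and z of short_bar in the frame of tray between 0.0345 and 0.0375 m and angle between the x axis of short_bar and the x axis of tray, either way round below 0.08 rad), for 0.2 s.
3. the long bar lies against the fence and the short bar, over the joint (all of step 2 and x of bar_c in the frame of tray between 0.024 and 0.032 m and y of bar_c in the frame of tray between 0.003 and 0.017 m and z of bar_c in the frame of tray between 0.0345 and 0.0375 m and angle between the x axis of bar_c and the x axis of tray, either way round below 0.08 rad), for 0.2 s.
At the end, for the whole second after the job is handed in: Bottom bars on the tray floor, within 4 mm (bar_a) and 6 mm (bar_b) of closed up to the stop; short_bar flat on them, within 4 mm of the fence and 5 mm of the stop; bar_c flat on them, within 4 mm of the fence and 7 mm of centred on the joint; all square within 0.08 rad, still, released (all of step 3 and contact force between the fingers and bar_a below 0.05 N and contact force between the fingers and bar_b below 0.05 N and contact force between the fingers and short_bar below 0.05 N and contact force between the fingers and bar_c below 0.05 N and linear speed of each of bar_a, bar_b, short_bar, bar_c below 0.01 m/s); the robot touches nothing.
It fails at once if a bar is lifted or tipped instead of slid (more than 18 mm up, or over 0.4 rad of tilt) (height (world z) of any of bar_a, bar_b above 0.026 m or height (world z) of any of short_bar, bar_c above 0.056 m or angle between any of bar_a, bar_b, short_bar, bar_c's own z axis and vertical above 0.4 rad).
It fails at once if the spool, dish or die is moved more than 15 mm (distance of any of red_spool, dish, die from where it was at the start of the episode above 0.015 m).
It also fails if it takes over 53 s, if anything falls off the work surface, if the arm or the gripper's body presses on something with over 40 N, if the wrist force passes 120 N, or if a joint passes its speed limit or range.

## Working session

There is one attempt and no reset: what is moved stays moved. The work goes in short steps, Python scripts to look and compute and a tool call to move; the robot and the scene stay as the last step left them, time stands still between calls to the robot, and variables do not carry over. Pictures are saved under pics/ and viewed, at most 13 in all, crops included, and the job is handed in when it is done.

Besides the shell and the picture viewer there is one more tool, called after "Call:" by a JSON object that holds its "name" and its "arguments", one argument or row to a line. move_arm: Moves the arm, as the interface text tells. Its arguments: {"type":"object","properties":{"increments":{"type":"array","items":{"type":"array","items":{"type":"array","items":{"type":"number"}}}},"grip_force":{"type":"number"}},"required":["increments"]}

```bash
mkdir -p pics; ls; cat > h.py <<'E'
import numpy as np,cv2
from bench import ctrl
def cam(n):
    p=ctrl.camera_params(n);K=np.array(p["intrinsics"]);R=cv2.Rodrigues(np.array(p["rvec"],float))[0];t=np.array(p["tvec"],float);return K,R,t
def cloud(n,d):
    K,R,t=cam(n);v,u=np.mgrid[:400,:640]
    P=np.stack([(u-K[0,2])/K[0,0]*d,(v-K[1,2])/K[1,1]*d,d],-1)
    return (P-t)@R
def proj(n,P):
    K,R,t=cam(n);c=np.asarray(P)@R.T+t;c=c@K.T;return c[...,:2]/c[...,2:]
E
python3 - <<'E'
from h import *
for n in("top","side"):
    im,d=ctrl.get_image(n);cv2.imwrite(f"pics/{n}0.png",im[...,::-1]);np.savez(f"{n}0.npz",im=im,d=d)
    K,R,t=cam(n);print(n,K.tolist(),(-R.T@t).round(3),R[2].round(3),d.min(),d.max())
s=ctrl.state();print(s["position"],s["orientation"],s["force"],s["width"],s["time_s"])
E
```

```text
pics
top [[517.26136897087, 0.0, 316.01595907711527], [0.0, 517.26136897087, 200.1757220732469], [0.0, 0.0, 1.0]] [0.415 0.193 1.27 ] [ 0.112 -0.014 -0.994] 0.0 2.0320878
side [[418.10050180644384, 0.0, 324.1029129914275], [0.0, 418.10050180644384, 198.11786428358613], [0.0, 0.0, 1.0]] [ 0.497 -0.554  0.398] [ 0.07  0.9  -0.43] 0.0 3.5201771
[0.20878669 0.58888007 0.21413334] [-5.32668994e-01 -3.09584221e+00  1.44078832e-03] [ 0.08174075  0.40734776 -0.51050833] 1.0002482444875118 0.1
```

View pics/top0.png

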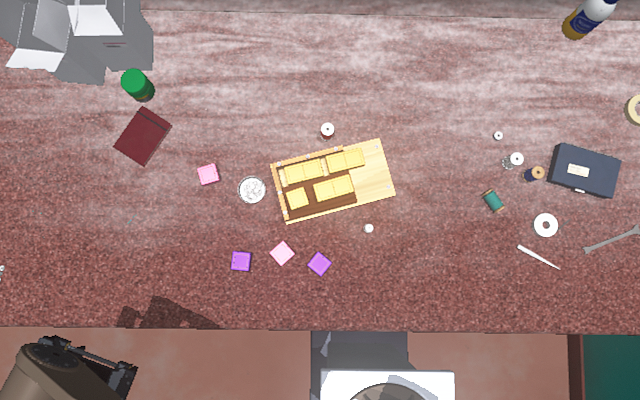

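View pics/side0.png

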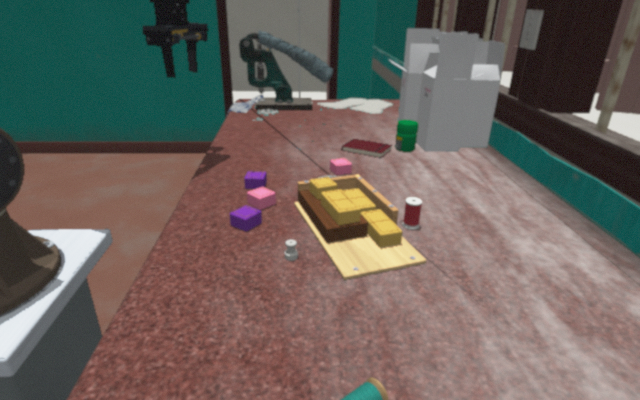

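```bash
python3 - <<'E'
from h import *
z=np.load("top0.npz");im,d=z["im"],z["d"]
c=cv2.resize(im[130:232,258:408],None,fx=5,fy=5,interpolation=cv2.INTER_CUBIC);cv2.imwrite("pics/crop0.png",c[...,::-1])
P=cloud("top",d)
hsv=cv2.cvtColor(im,cv2.COLOR_RGB2HSV)
for u,v in[(333,150),(240,220),(385,180),(345,186),(297,198),(336,187),(304,172),(345,160),(327,130),(252,189),(368,228)]:print((u,v),P[v,u].round(4),hsv[v,u])
# tray outline via height
m=((P[...,2]>.004)&(P[...,2]<.07)).astype(np.uint8);m[:125]=0;m[225:]=0;m[:,:268]=0;m[:,400:]=0
n,l,s,_=cv2.connectedComponentsWithStats(m);k=1+s[1:,4].argmax();q=P[l==k][:,:2]
r=cv2.minAreaRect((q*1000).astype(np.float32));print("tray",r,s[k])
E
```

```text
(333, 150) [0.6735 0.1374 0.0536] [ 20 102 252]
(240, 220) [ 0.506   0.3615 -0.0025] [  1  75 143]
(385, 180) [0.6106 0.0055 0.0051] [ 21  71 247]
(345, 186) [0.5847 0.109  0.0701] [ 28  73 254]
(297, 198) [0.5547 0.2209 0.0676] [ 28  69 254]
(336, 187) [0.582  0.1301 0.0699] [ 28  71 255]
(304, 172) [0.6218 0.206  0.0362] [ 25  98 251]
(345, 160) [0.6534 0.1071 0.0345] [ 24 108 249]
(327, 130) [0.7285 0.1516 0.0282] [  0   3 229]
(252, 189) [0.5822 0.3333 0.0065] [176   9 208]
(368, 228) [0.4894 0.0503 0.0321] [  0   0 253]
tray ((607.2767333984375, 135.3806915283203), (166.60272216796875, 295.1217956542969), 14.192584991455078) [ 270  138  127   87 6943]
```

View pics/crop0.png

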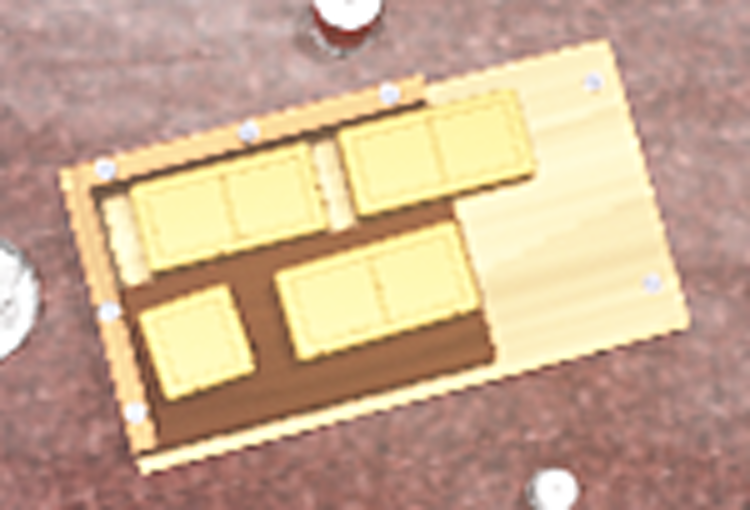

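The crop shows the amber short bar at crop (195,342) (orig ≈(297,198)), bar_c (378,290), bar_a (230,207), bar_b (437,153). Candidates for short_bar: amber (297,198), pinks (207,174) and (282,253), purples (241,261) and (319,264). I choose amber, the only one on the ledge.

```bash
cat > fit.py <<'E'
from h import *
from scipy.optimize import least_squares
def T(p,L):
    c,s=np.cos(p[2]),np.sin(p[2]);L=np.atleast_2d(L).astype(float)
    return np.c_[p[0]+c*L[:,0]-s*L[:,1],p[1]+s*L[:,0]+c*L[:,1],L[:,2]]
def inv(p,X):
    c,s=np.cos(p[2]),np.sin(p[2]);d=np.atleast_2d(X)[:,:2]-p[:2];return np.c_[c*d[:,0]+s*d[:,1],-s*d[:,0]+c*d[:,1]]
def fit(cam,px,L,p0=(.61,.14,.22)):
    r=least_squares(lambda p:(proj(cam,T(p,L))-px).ravel(),p0,loss="soft_l1",f_scale=.5);return r.x,r.fun.reshape(-1,2)
E
cat > a.py <<'E'
from fit import *
o=lambda c:(np.array(c,float)+.5)/5-.5+[258,130]
L=np.array([(65,-168,8),(-85,-168,8),(-85,112,8),(62,112,54),(62,-68,54),(-78,-68,38)])/1e3
tp,res=fit("top",o([(607,41),(690,325),(145,472),(63,170),(423,78),(494,357)]),L)
print("tray",tp.round(4),res.round(1).tolist())
B=dict(a=([(130,190),(310,143),(330,230),(148,272)],90,36),b=([(340,130),(517,90),(535,178),(360,217)],90,36),
 s=([(138,312),(232,285),(255,372),(172,400)],45,66),c=([(275,270),(458,222),(480,308),(300,361)],90,66))
for k,(c,ly,z) in B.items():
    Lb=np.array([(22,ly/2,z),(22,-ly/2,z),(-22,-ly/2,z),(-22,ly/2,z)])/1e3
    p,res=fit("top",o(c),Lb);print(k,p.round(4),"tray:",(inv(tp,p)[0]*1e3).round(1),"dyaw",(p[2]-tp[2]).round(3),abs(res).max().round(2))
np.save("tray.npy",tp)
z=np.load("side0.npz");P=cloud("side",z["d"])
im=z["im"].copy()
for q in T(tp,L[:5]): 
    u=proj("side",q);print(u.round(0)); cv2.circle(im,tuple(int(i) for i in u.round()),2,(0,0,255),1)
for k,(x,y) in dict(c=(-25,10),s=(-25,77),b=(26,-50)).items():
    for zz in(.036,.066):
        u=proj("side",T(tp,[(x/1e3,y/1e3,zz)])[0]).round().astype(int);print(k,zz,u,(inv(tp,P[u[1],u[0]])[0]*1e3).round(0),P[u[1],u[0],2].round(4))
cv2.imwrite("pics/side_fit.png",cv2.resize(im[160:290,220:440],None,fx=3.6,fy=3.6)[...,::-1])
E
python3 a.py
```

```text
tray [0.609  0.1639 0.2788] [[0.3, -0.6], [0.3, 0.3], [-0.7, 0.4], [-0.9, -0.1], [-0.0, -0.7], [0.8, 0.3]]
a [0.6237 0.2072 0.2536] tray: [26.1 37.5] dyaw -0.025 0.81
b [0.6523 0.1065 0.2385] tray: [ 25.9 -67.1] dyaw -0.04 0.82
s [0.5549 0.22   0.3211] tray: [-36.6  68.8] dyaw 0.042 0.99
c [0.5809 0.1361 0.2873] tray: [-34.6 -19. ] dyaw 0.008 0.72
[428. 259.]
[345. 276.]
[295. 201.]
[359. 173.]
[399. 209.]
c 0.036 [339 206] [-47. -43.] 0.0649
c 0.066 [340 192] [-23.  14.] 0.064
s 0.036 [327 192] [-47.  19.] 0.0649
s 0.066 [327 179] [-26.  78.] 0.0655
b 0.036 [377 216] [ 29. -47.] 0.0342
b 0.066 [378 202] [49. -8.] 0.0422
```

View pics/side_fit.png

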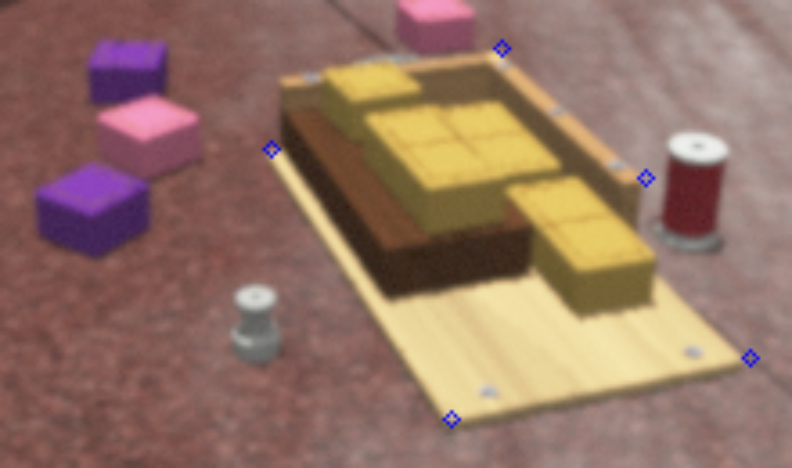

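The side crop shows the projected tray corners 5–10 crop px off the true ones, e.g. the board's right corner at (742,362) and the fence corner at (497,58). I'll do a joint two-view fit, then turn it into tool axes.

```bash
cat > b.py <<'E'
from fit import *
o=lambda c:(np.array(c,float)+.5)/5-.5+[258,130]
o2=lambda c:(np.array(c,float)+.5)/3.6-.5+[220,160]
L=np.array([(65,-168,8),(-85,-168,8),(-85,112,8),(62,112,54),(62,-68,54),(-78,-68,38)])/1e3
pt=o([(607,41),(690,325),(145,472),(63,170),(423,78),(494,357)])
L2=np.array([(65,-168,8),(-85,-168,8),(62,112,54),(62,-68,54),(-78,-68,38)])/1e3
ps=o2([(741,364),(450,425),(496,58),(640,181),(390,251)])
def f(p):return np.r_[(proj("top",T(p,L))-pt).ravel(),(proj("side",T(p,L2))-ps).ravel()]
r=least_squares(f,(.61,.16,.26),loss="soft_l1",f_scale=.5);tp=r.x
print(tp.round(4),f(tp).reshape(-1,2).round(1).tolist());np.save("tray.npy",tp)
for k,p in dict(a=(.6237,.2072,.2536),b=(.6523,.1065,.2385),s=(.5549,.22,.3211),c=(.5809,.1361,.2873)).items():print(k,(inv(tp,p)[0]*1e3).round(1),round(p[2]-tp[2],3))
E
python3 b.py
cat > go.py <<'E'
import sys
from fit import *
# usage: go.py x y z (tray mm of TCP): prints shift in tool axes, and yaw to bring tool y along tray y
tp=np.load("tray.npy");s=ctrl.state();R=cv2.Rodrigues(np.array(s["orientation"],float))[0];p=np.array(s["position"])
print("tcp tray mm",(inv(tp,p)[0]*1e3).round(1),(p[2]*1e3).round(1),"F",np.round(s["force"],1),"w",round(s["width"]*95,1),"t",s["time_s"])
a=np.arctan2(R[1,1],R[0,1]);print("yaw",round(-((tp[2]+np.pi/2-a+np.pi)%(2*np.pi)-np.pi),3))
for q in sys.argv[1:]:
    q=np.array([float(i) for i in q.split(",")])/1e3;print(q*1e3,"shift mm",((R.T@(T(tp,[q])[0]-p))*1e3).round(1))
E
python3 go.py 26,-160,100 26,-160,20
```

```text
[0.6078 0.1627 0.282 ] [[0.6, -0.3], [0.8, 0.6], [-0.1, 1.0], [-0.4, 0.6], [0.4, -0.3], [1.4, 0.7], [1.9, -1.2], [-0.1, -1.2], [1.0, -2.1], [1.6, -0.6], [-1.1, -0.7]]
a [27.7 38.3] -0.028
b [ 27.1 -66.4] -0.043
s [-34.8  69.8] 0.039
c [-33.2 -18.1] 0.005
tcp tray mm [-264.6  520.4] 214.1 F [ 0.1  0.4 -0.5] w 95.0 t 0.1
yaw -0.623
[  26. -160.  100.] shift mm [-632.9 -383.   114.4]
[  26. -160.   20.] shift mm [-632.9 -382.9  194.4]
```

Call:
{"name": "move_arm", "arguments": {
  "increments": [
    [[-0.05,-0.03,0,-0.08,0],[-0.1,-0.06,0,-0.16,0],[-0.15,-0.09,0,-0.24,0],[-0.2,-0.12,0,-0.32,0],[-0.25,-0.15,0,-0.4,0],[-0.3,-0.18,0.02,-0.48,0],[-0.35,-0.212,0.04,-0.56,0],[-0.4,-0.242,0.06,-0.623,0]]
  ]
}}

```text
time_s: 1.1
position: [0.5059, 0.2256, 0.154]
orientation: [-0.445, 3.11, 0.0]
force: [1.0, 0.4, -0.2]
width: 0.219
grasp_force: 0.0
```

```bash
python3 go.py 26,-150,100 26,-150,22
```

```text
tcp tray mm [-80.3  88.8] 154.0 F [ 1.   0.4 -0.2] w 20.8 t 1.1
yaw 0.002
[  26. -150.  100.] shift mm [-105.7 -239.    54. ]
[  26. -150.   22.] shift mm [-105.7 -239.   132. ]
```

Call:
{"name": "move_arm", "arguments": {
  "increments": [
    [[-0.024,-0.05,0,0,0],[-0.048,-0.1,0,0,0],[-0.07,-0.15,0,0,0],[-0.094,-0.2,0.03,0,0],[-0.106,-0.239,0.07,0,0],[-0.106,-0.239,0.11,0,0],[-0.106,-0.239,0.132,0,0],[-0.106,-0.239,0.132,0,0]]
  ]
}}

```text
time_s: 2.1
position: [0.6723, 0.0272, 0.0207]
orientation: [0.441, -3.107, -0.001]
force: [0.7, 0.5, 0.6]
width: 0.004
grasp_force: 0.0
```

```bash
python3 go.py 26,-95,22;  python3 - <<'E'
from h import *
im,d=ctrl.get_image("top");cv2.imwrite("pics/t1.png",cv2.resize(im[130:232,258:408],None,fx=5,fy=5,interpolation=cv2.INTER_CUBIC)[...,::-1])
E
```

```text
tcp tray mm [  24.3 -148.1] 20.7 F [0.7 0.5 0.6] w 0.4 t 2.1
yaw 0.0
[ 26. -95.  22.] shift mm [-1.7 53.1 -1.3]
```

View pics/t1.png

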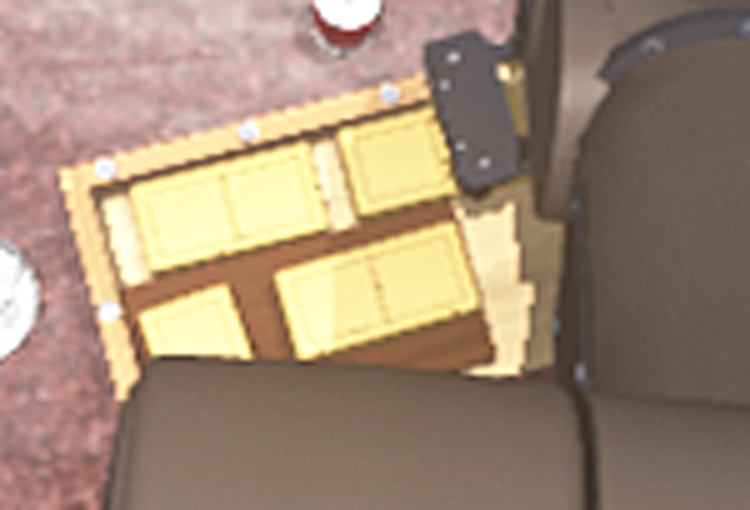

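The bars are undisturbed and the gripper sits at the open end (crop ≈(480,110)). Now I push bar_b towards bar_a.

Call:
{"name": "move_arm", "arguments": {
  "increments": [
    [[-0.001,0.02,0,0,0],[-0.001,0.026,0,0,0],[-0.001,0.03,0,0,0],[-0.001,0.034,0,0,0],[-0.001,0.038,0,0,0],[-0.001,0.042,0,0,0],[-0.001,0.046,0,0,0],[-0.001,0.05,0,0,0]]
  ]
}}

```text
time_s: 3.15
position: [0.6605, 0.0756, 0.0227]
orientation: [-0.442, 3.11, -0.0]
force: [1.2, -3.6, 4.2]
width: 0.004
grasp_force: 2.3
```

```bash
python3 go.py 26,-92,22
```

```text
tcp tray mm [ 26.4 -98.4] 22.7 F [ 1.2 -3.6  4.2] w 0.3 t 3.15
yaw 0.0
[ 26. -92.  22.] shift mm [0.4 6.4 0.7]
```

Call:
{"name": "move_arm", "arguments": {
  "increments": [
    [[0,0.001,0,0,0],[0,0.002,0,0,0],[0,0.003,0,0,0],[0,0.004,0,0,0]]
  ]
}}

```text
time_s: 3.65
position: [0.6594, 0.0793, 0.0227]
orientation: [-0.442, 3.11, -0.0]
force: [0.6, -3.9, 4.9]
width: 0.009
grasp_force: 2.7
```

Call:
{"name": "move_arm", "arguments": {
  "increments": [
    [[0,0.0008,0,0,0],[0,0.0016,0,0,0],[0,0.0024,0,0,0]]
  ]
}}

```text
time_s: 4.03
position: [0.6587, 0.0816, 0.0228]
orientation: [-0.442, 3.11, -0.0]
force: [0.5, -4.4, 5.8]
width: 0.002
grasp_force: 2.7
```

Call:
{"name": "move_arm", "arguments": {
  "increments": [
    [[0,0.0008,0,0,0],[0,0.0016,0,0,0],[0,0.0024,0,0,0]]
  ]
}}

```text
time_s: 4.4
position: [0.658, 0.084, 0.0227]
orientation: [-0.442, 3.11, -0.0]
force: [1.7, -4.6, 5.2]
width: 0.008
grasp_force: 2.7
```

Call:
{"name": "move_arm", "arguments": {
  "increments": [
    [[0,0.001,0,0,0],[0,0.002,0,0,0],[0,0.003,0,0,0]]
  ]
}}

```text
time_s: 4.78
position: [0.6572, 0.0868, 0.0227]
orientation: [-0.442, 3.11, -0.0]
force: [1.5, -4.9, 5.3]
width: 0.005
grasp_force: 2.7
```

```bash
python3 go.py;  python3 - <<'E'
from h import *
im,d=ctrl.get_image("top");a=im[130:232,258:408];im,d=ctrl.get_image("side");b=im[165:265,280:430]
cv2.imwrite("pics/t2.png",np.vstack([cv2.resize(x,(450,300),interpolation=cv2.INTER_CUBIC) for x in(a,b)])[...,::-1])
E
```

```text
tcp tray mm [ 26.4 -86.6] 22.7 F [ 1.5 -4.9  5.3] w 0.4 t 4.775
yaw 0.0
```

View pics/t2.png

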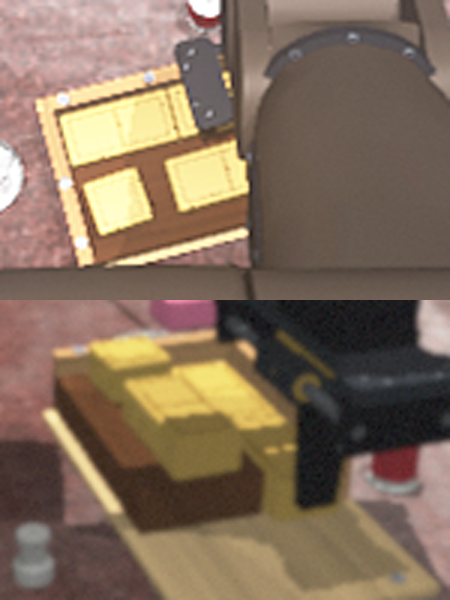

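Nearly closed: bar_a's left edge is at about (60,125) and the stop face at about (57,125). I'll keep going until the force jumps.

Call:
{"name": "move_arm", "arguments": {
  "increments": [
    [[0,0.0008,0,0,0],[0,0.0016,0,0,0],[0,0.0016,0,0,0]]
  ]
}}

```text
time_s: 5.25
position: [0.6567, 0.0885, 0.0227]
orientation: [-0.442, 3.11, 0.0]
force: [1.4, -5.0, 3.9]
width: 0.002
grasp_force: 2.4
```

Call:
{"name": "move_arm", "arguments": {
  "increments": [
    [[0,0.0008,0,0,0],[0,0.0016,0,0,0],[0,0.0024,0,0,0]]
  ]
}}

```text
time_s: 5.62
position: [0.6567, 0.0888, 0.0227]
orientation: [-0.442, 3.109, -0.004]
force: [4.5, -19.8, 3.7]
width: 0.003
grasp_force: 10.2
```

Call:
{"name": "move_arm", "arguments": {
  "increments": [
    [[0,-0.006,0,0,0],[0,-0.02,-0.02,0,0],[0,-0.02,-0.07,0,0],[0.02,0.01,-0.09,0,0.024],[0.04,0.06,-0.09,0,0.024],[0.07,0.11,-0.09,0,0.024],[0.095,0.15,-0.09,0,0.024],[0.106,0.154,-0.09,0,0.024]]
  ]
}}

```text
time_s: 6.62
position: [0.5088, 0.211, 0.1123]
orientation: [0.446, -3.108, -0.001]
force: [-0.2, -0.4, 0.1]
width: 0.251
grasp_force: 0.0
```

```bash
python3 go.py -80,68,47; python3 - <<'E'
from h import *
im,d=ctrl.get_image("side");b=im[165:265,280:430]
cv2.imwrite("pics/t3.png",cv2.resize(b,(750,500),interpolation=cv2.INTER_CUBIC)[...,::-1])
E
```

```text
tcp tray mm [-81.6  74. ] 112.3 F [-0.2 -0.4  0.1] w 23.8 t 6.625
yaw 0.003
[-80.  68.  47.] shift mm [-1.7 -6.  65.3]
```

View pics/t3.png

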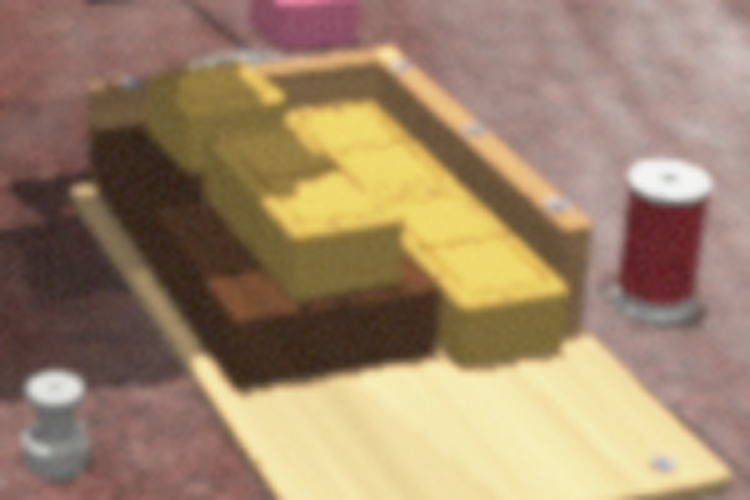

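The bottom course is closed: bars a and b form one row to the stop, joint at about (400,210). Descend behind the short bar and push it.

Call:
{"name": "move_arm", "arguments": {
  "increments": [
    [[0,-0.006,0.04,0,0.024],[0,-0.006,0.066,0,0.024],[-0.006,-0.006,0.066,0,0.024],[-0.014,-0.006,0.066,0,0.024],[-0.022,-0.006,0.066,0,0.024],[-0.03,-0.006,0.066,0,0.024],[-0.038,-0.006,0.066,0,0.024],[-0.046,-0.006,0.066,0,0.024]]
  ]
}}

```text
time_s: 7.68
position: [0.5577, 0.2164, 0.0468]
orientation: [-0.442, 3.11, 0.0]
force: [-1.4, -0.6, 0.9]
width: 0.249
grasp_force: 0.4
```

```bash
python3 go.py -5,68,47
```

```text
tcp tray mm [-33.2  65.5] 46.8 F [-1.4 -0.6  0.9] w 23.7 t 7.675
yaw 0.0
[-5. 68. 47.] shift mm [-28.2   2.5  -0.2]
```

Call:
{"name": "move_arm", "arguments": {
  "increments": [
    [[-0.005,0,0,0,0.024],[-0.01,0,0,0,0.024],[-0.015,0,0,0,0.024],[-0.019,0,0,0,0.024],[-0.022,0,0,0,0.024],[-0.024,0,0,0,0.024]]
  ]
}}

```text
time_s: 8.43
position: [0.5803, 0.2229, 0.0466]
orientation: [0.442, -3.11, -0.0]
force: [-1.8, -0.3, 0.8]
width: 0.255
grasp_force: 0.1
```

Call:
{"name": "move_arm", "arguments": {
  "increments": [
    [[-0.001,0,0,0,0.024],[-0.002,0,0,0,0.024],[-0.003,0,0,0,0.024],[-0.0035,0,0,0,0.024]]
  ]
}}

```text
time_s: 8.93
position: [0.5836, 0.2239, 0.0466]
orientation: [-0.442, 3.11, 0.0]
force: [-0.2, 0.3, -0.4]
width: 0.256
grasp_force: 0.1
```

Call:
{"name": "move_arm", "arguments": {
  "increments": [
    [[-0.001,0,0,0,0.024],[-0.002,0,0,0,0.024],[-0.003,0,0,0,0.024],[-0.003,0,0,0,0.024]]
  ]
}}

```text
time_s: 9.43
position: [0.5853, 0.2244, 0.0466]
orientation: [0.442, -3.108, 0.001]
force: [-6.7, -2.6, 4.9]
width: 0.252
grasp_force: 3.5
```

```bash
python3 go.py; python3 - <<'E'
from h import *
im,d=ctrl.get_image("side");b=im[165:265,280:430]
cv2.imwrite("pics/t4.png",cv2.resize(b,(750,500),interpolation=cv2.INTER_CUBIC)[...,::-1])
E
```

```text
tcp tray mm [-4.4 65.5] 46.6 F [-6.7 -2.6  4.9] w 23.9 t 9.425
yaw 0.0
```

View pics/t4.png

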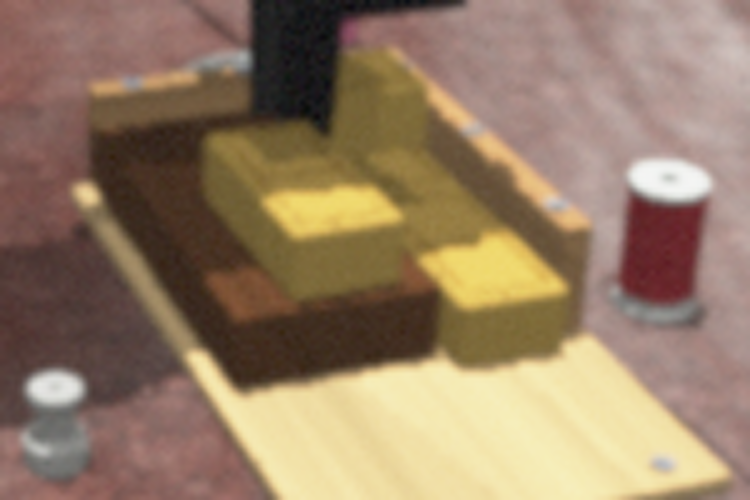

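Short bar at (380,100) lies against the fence. Next push it along +y to the stop.

Call:
{"name": "move_arm", "arguments": {
  "increments": [
    [[0.004,0,0,0,0.024],[0.015,0,-0.015,0,0.02],[0.015,0,-0.06,0,0],[0,-0.035,-0.06,0,0],[-0.03,-0.043,-0.06,0,0],[-0.033,-0.043,-0.03,0,0],[-0.033,-0.043,-0.002,0,0],[-0.033,-0.043,0,0,0]]
  ]
}}

```text
time_s: 10.48
position: [0.6291, 0.1923, 0.0459]
orientation: [0.441, -3.108, 0.0]
force: [0.1, -0.7, -0.4]
width: 0.005
grasp_force: 0.0
```

Call:
{"name": "move_arm", "arguments": {
  "increments": [
    [[0,0.006,0,0,0],[0,0.011,0,0,0],[0,0.015,0,0,0],[0,0.019,0,0,0],[0,0.022,0,0,0],[0,0.0235,0,0,0]]
  ]
}}

```text
time_s: 11.22
position: [0.6237, 0.2152, 0.0468]
orientation: [-0.442, 3.11, -0.0]
force: [0.4, -2.4, 1.2]
width: 0.006
grasp_force: 0.9
```

```bash
python3 go.py
```

```text
tcp tray mm [30. 46.] 46.8 F [ 0.4 -2.4  1.2] w 0.6 t 11.225
yaw 0.0
```

Call:
{"name": "move_arm", "arguments": {
  "increments": [
    [[0,0.001,0,0,0],[0,0.002,0,0,0],[0,0.003,0,0,0],[0,0.0038,0,0,0]]
  ]
}}

```text
time_s: 11.72
position: [0.6225, 0.2188, 0.0466]
orientation: [0.442, -3.11, 0.0]
force: [1.1, -4.4, 1.8]
width: 0.007
grasp_force: 2.5
```

Call:
{"name": "move_arm", "arguments": {
  "increments": [
    [[0,0.001,0,0,0],[0,0.002,0,0,0],[0,0.002,0,0,0]]
  ]
}}

```text
time_s: 12.1
position: [0.6224, 0.219, 0.0468]
orientation: [-0.442, 3.11, -0.003]
force: [2.4, -13.3, 3.6]
width: 0.004
grasp_force: 6.8
```

Call:
{"name": "move_arm", "arguments": {
  "increments": [
    [[0,-0.006,0,0,0],[0,-0.012,-0.03,0,0],[0.01,-0.015,-0.065,0,0.02],[0.06,-0.04,-0.065,0,0.055],[0.1,-0.065,-0.065,0,0.055],[0.111,-0.07,-0.055,0,0.055],[0.111,-0.07,-0.02,0,0.055],[0.111,-0.07,0,0,0.055]]
  ]
}}

```text
time_s: 13.1
position: [0.5348, 0.1229, 0.0451]
orientation: [0.441, -3.11, -0.001]
force: [-0.2, -0.6, -0.1]
width: 0.56
grasp_force: 0.0
```

```bash
python3 go.py -15,-18,47; python3 - <<'E'
from h import *
im,d=ctrl.get_image("side");b=im[165:265,280:430]
cv2.imwrite("pics/t5.png",cv2.resize(b,(750,500),interpolation=cv2.INTER_CUBIC)[...,::-1])
E
```

```text
tcp tray mm [-81.2 -18. ] 45.1 F [-0.2 -0.6 -0.1] w 53.2 t 13.1
yaw -0.0
[-15. -18.  47.] shift mm [-66.2  -0.   -2. ]
```

View pics/t5.png

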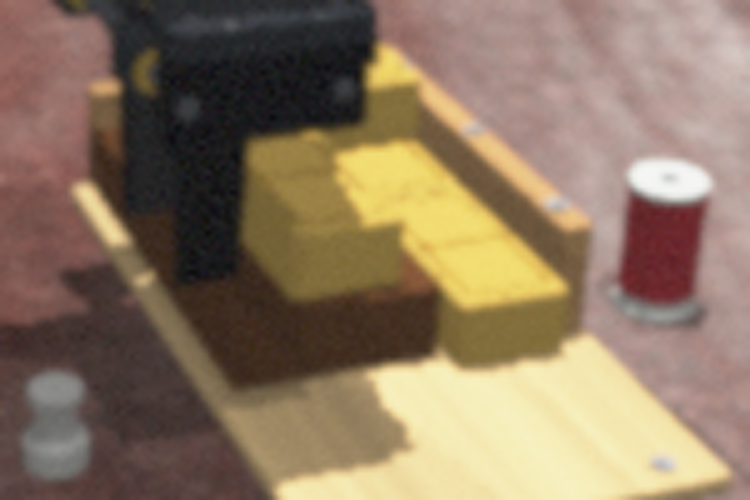

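Fingers (205,270) are behind bar_c (330,220), and the short bar sits in the corner. Push bar_c on to the course.

Call:
{"name": "move_arm", "arguments": {
  "increments": [
    [[-0.008,0,0,0,0.055],[-0.016,0,0,0,0.055],[-0.024,0,0,0,0.055],[-0.031,0,0,0,0.055],[-0.038,0,0,0,0.055],[-0.045,0,0,0,0.055],[-0.051,0,0,0,0.055],[-0.057,0,0,0,0.055]]
  ]
}}

```text
time_s: 14.15
position: [0.5899, 0.1385, 0.0466]
orientation: [0.442, -3.11, -0.0]
force: [-1.7, 0.1, 1.6]
width: 0.577
grasp_force: 0.9
```

Call:
{"name": "move_arm", "arguments": {
  "increments": [
    [[-0.004,0,0,0,0.055],[-0.008,0,0,0,0.055],[-0.012,0,0,0,0.055],[-0.015,0,0,0,0.055],[-0.017,0,0,0,0.055],[-0.018,0,0,0,0.055]]
  ]
}}

```text
time_s: 14.9
position: [0.6069, 0.1435, 0.0466]
orientation: [0.442, -3.11, -0.0]
force: [-2.1, -1.4, -0.0]
width: 0.578
grasp_force: 0.3
```

```bash
python3 go.py
```

```text
tcp tray mm [ -6.2 -18.2] 46.6 F [-2.1 -1.4 -0. ] w 54.9 t 14.9
yaw 0.0
```

Call:
{"name": "move_arm", "arguments": {
  "increments": [
    [[-0.001,0,0,0,0.055],[-0.002,0,0,0,0.055],[-0.0028,0,0,0,0.055],[-0.0028,0,0,0,0.055]]
  ]
}}

```text
time_s: 15.4
position: [0.6085, 0.144, 0.0466]
orientation: [0.441, -3.108, 0.0]
force: [-7.3, -1.5, 3.3]
width: 0.579
grasp_force: 3.4
```

Call:
{"name": "move_arm", "arguments": {
  "increments": [
    [[0.004,0,0,0,0.055],[0.015,0,-0.015,0,0.055],[0.015,-0.01,-0.06,0,0],[0,-0.05,-0.06,0,0],[-0.03,-0.068,-0.06,0,0],[-0.034,-0.068,-0.03,0,0],[-0.034,-0.068,-0.002,0,0],[-0.034,-0.068,0,0,0]]
  ]
}}

```text
time_s: 16.4
position: [0.6601, 0.0882, 0.0459]
orientation: [0.441, -3.108, -0.001]
force: [-0.0, -0.1, 0.6]
width: 0.024
grasp_force: 0.0
```

```bash
python3 go.py; python3 - <<'E'
from h import *
im,d=ctrl.get_image("side");b=im[165:265,280:430]
cv2.imwrite("pics/t6.png",cv2.resize(b,(750,500),interpolation=cv2.INTER_CUBIC)[...,::-1])
E
```

```text
tcp tray mm [ 29.6 -86.1] 45.9 F [-0.  -0.1  0.6] w 2.3 t 16.4
yaw 0.0
```

View pics/t6.png

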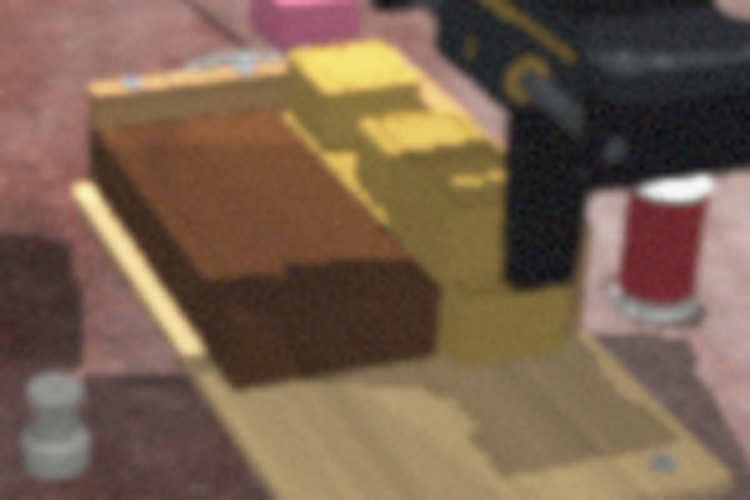

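Short bar (350,70) is in the corner, bar_c (440,180) is against the fence, and the fingers (545,200) are behind its end. Push along +y.

Call:
{"name": "move_arm", "arguments": {
  "increments": [
    [[0,0.006,0,0,0],[0,0.012,0,0,0],[0,0.017,0,0,0],[0,0.022,0,0,0],[0,0.027,0,0,0],[0,0.032,0,0,0],[0,0.037,0,0,0],[0,0.041,0,0,0]]
  ]
}}

```text
time_s: 17.45
position: [0.6502, 0.1275, 0.0474]
orientation: [-0.442, 3.109, -0.001]
force: [-0.3, -6.1, 5.5]
width: 0.006
grasp_force: 3.2
```

Call:
{"name": "move_arm", "arguments": {
  "increments": [
    [[0,0.001,0,0,0],[0,0.002,0,0,0],[0,0.003,0,0,0]]
  ]
}}

```text
time_s: 17.82
position: [0.6494, 0.1302, 0.0474]
orientation: [-0.442, 3.109, -0.001]
force: [0.2, -5.6, 6.5]
width: 0.005
grasp_force: 3.2
```

```bash
python3 go.py
```

```text
tcp tray mm [ 30.9 -42.8] 47.4 F [ 0.2 -5.6  6.5] w 0.5 t 17.825
yaw 0.0
```

Call:
{"name": "move_arm", "arguments": {
  "increments": [
    [[0,0.001,0,0,0],[0,0.002,0,0,0],[0,0.003,0,0,0]]
  ]
}}

```text
time_s: 18.2
position: [0.6487, 0.1329, 0.0474]
orientation: [-0.442, 3.109, -0.002]
force: [0.9, -11.5, 5.9]
width: 0.005
grasp_force: 6.1
```

Call:
{"name": "move_arm", "arguments": {
  "increments": [
    [[0,0.0008,0,0,0],[0,0.0008,0,0,0]]
  ]
}}

```text
time_s: 18.45
position: [0.6487, 0.1328, 0.0475]
orientation: [-0.442, 3.109, -0.003]
force: [1.3, -12.2, 6.9]
width: 0.005
grasp_force: 6.2
```

Solid contact at the predicted place. Back off and check.

Call:
{"name": "move_arm", "arguments": {
  "increments": [
    [[0,-0.004,0,0,0],[0,-0.015,0,0,0],[0,-0.03,-0.02,0,0],[0,-0.06,-0.07,0,0],[0.01,-0.1,-0.12,0,0],[0.02,-0.15,-0.15,0,0],[0.03,-0.2,-0.15,0,0],[0.04,-0.25,-0.15,0,0]]
  ]
}}

```text
time_s: 19.45
position: [0.679, -0.1188, 0.1971]
orientation: [-0.442, 3.11, 0.0]
force: [-0.3, 0.3, -0.4]
width: 0.002
grasp_force: 0.0
```

```bash
python3 go.py; python3 - <<'E'
from h import *
im,d=ctrl.get_image("top");np.savez("top9.npz",im=im,d=d);a=cv2.resize(im[130:232,258:408],(750,510),interpolation=cv2.INTER_CUBIC)
cv2.imwrite("pics/t9.png",a[...,::-1])
P=cloud("top",d);tp=np.load("tray.npy")
from fit import T
for n,x,y in(("s",28,77),("c+",28,35),("c-",28,-15),("b",28,-60)):
    u=proj("top",T(tp,[(x/1e3,y/1e3,.064 if n!="b" else .036)])[0]).round().astype(int);print(n,u,np.median(P[u[1]-2:u[1]+3,u[0]-2:u[0]+3,2]).round(4))
E
```

```text
tcp tray mm [  -9.9 -290.2] 197.1 F [-0.3  0.3 -0.4] w 0.2 t 19.45
yaw 0.0
s [288 173] 0.0655
c+ [305 169] 0.0659
c- [325 163] 0.0656
b [343 161] 0.0366
```

View pics/t9.png

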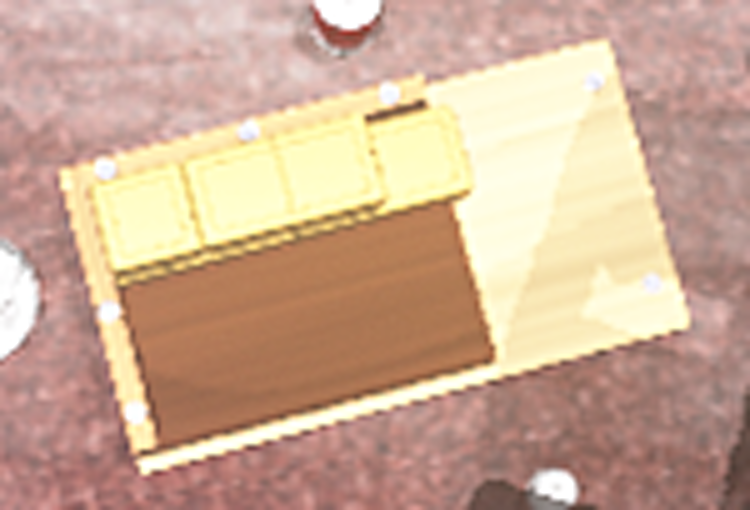

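The picture shows short bar (145,215) and bar_c (285,180) flush with each other, the fence and the stop. The spool, dish and die are where they were. Handing in.

```bash
python3 -c "
from bench import ctrl
print(ctrl.sign_off())"
```

```text
the job is handed in; nothing more can be done
None
```

I stacked the bars by pushing only and handed the job in at about 19.5 s. The last picture shows the bottom course closed to the stop, the short bar in the corner and the long bar across the joint; the hand-in gave no verdict.

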